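Load a glass chip cartridge into the reader without cracking it

ROBOT

A 6-joint arm with a two-finger parallel gripper is mounted at the origin on the work surface; the furniture and walls round the work are solid. World frame = base frame: x ahead of the robot, y to its left, z up, the work surface at z = 0. Lengths are in mm, angles in rad, forces in N, time in s.
With the tool pointing down it reaches from about 275 to 1000 mm from the base axis. Payload 8.4 kg.
Tool frame: the origin (TCP) lies at the very end of the fingers, on their centre line; the grasp point (between the pads) lies 19 mm behind it; x points along the fingers, y is the direction in which the jaws open and shut, and the axes are right-handed (so a half turn about x gives the same grasp; the last joint's range is limited). The gripper opens to 85 mm and grips with 20 to 120 N. Pads are 22 mm wide; open, the fingers measure 114 mm over their backs; the gripper's body (76 mm by 85 mm) begins 54 mm behind the grasp point. The pads swing forward as they close: fully open they stand 13 mm farther back than shut.
Start: joints at [-1.103, 0.353, 1.633, -0, 1.155, -0.002], TCP at [282.941, -557.29, 231.281] pointing down, gripper open.
Joint ranges: [-2.63, 2.63], [-0.92, 2.1], [0.06, 2.66], [-1.3, 4.44], [0, 2.69], [-3.02, 3.02]. Speed limits (rad/s): [2.22, 2.22, 2.79, 3.14, 3.14, 3.14].

INTERFACE

Orientations are given as a unit quaternion [w, x, y, z].
In Python, from cell import arm, grab_frame, camera_params, recognise, landmark_of gives the robot as it stands.
- The arm moves only by the tool step_arm, never from a script. Its argument "commands" is a list that holds one entry, the list of rows, each a list of 7 numbers: the finger opening in mm, from 0 to 85.4, then the shift along the tool's x, y, z in mm, then the turn, a rotation vector about the tool's x, y, z in rad. A call has 1 to 20 rows; each row shifts and turns the commanded pose from where the row before left it, along the tool's axes as they then stand; what a row does not reach is not made up. A row lasts 1/8 s, in which the tool goes at most 62.5 mm and 10.7 degrees, less where a joint would pass 70% of its speed; a pose out of reach is approached as far as the arm can. A call is refused whole if a number of a shift passes 62.5 or a number of a turn 0.188, either way. A call with a gripper value outside its range is refused whole. The fingers move at their own pace and stop on an object; "squeeze" is the grip in N (left out, the last holds). Time passes only in rows, so rows that do not move let the fingers close. It gives the time, the measured TCP pose, the force and the opening at its end, in the units of the state.
- arm.read_state(): the state, without advancing time (a new reading comes with each control period).
- grab_frame(name): name is "scene" or "top"; returns (picture, depth): 384x512x3 uint8, red, green, blue; 384x512 float32, mm along the optical axis (not along the pixel's ray), 0 where there is no reading.
- camera_params(name): a dict with "intrinsics" (3x3 intrinsics, pixels), "R" (3x3) and "t" (3): a world point X has camera coordinates R X + t. Camera axes: x right, y down, z forward; pixel columns grow to the right and rows downward; lengths in mm; the calibration is good to about 2 mm. A picture is of the moment at which its call begins. camera_params takes no time and is no camera call.
- arm.job_done(): hands the job in, once; it reports no verdict.
Trained networks look in the newest picture that a camera, given by its name, has taken for a name from the list of things; names that differ only in an ending like _2 or _b are one class to them, and where a whole thing is asked for, a point or a joint stands for the part that bears it (a point fixed in the world has none). Each returns a list of dicts, best first, with "confidence" (0 to 1); they miss things now and then, are a little off and sometimes report something else, mostly with a low value. They report only what shows in the picture. A call takes as long as a camera call.
- recognise(camera, thing): "rect" ([left, top, right, bottom] in pixels, round what is visible of it).
- landmark_of(camera, thing): "position" ([column, row] in pixels: a listed point, or the origin of a listed thing).
The state is a dict: "clock": time; "joint_pos": joint angles; "joint_velocities": joint speeds; "tau": joint torques, N m; "tool_pos": TCP position; "tcp_rot": TCP orientation; "force": force on the tool from outside, world axes, zero at the start; "ft_torque": the same for the moment, N m; "width": opening from 0.0 (shut) to 1.0 (fully open).
Only numpy, scipy, OpenCV 4.12 (cv2) and the standard library are available. Lean on these libraries where they do the work, as an engineer would, in place of code of your own. Each camera call takes 0.05 s, during which the arm holds its last target. There are 200 camera calls.

TASK

Load the glass-windowed chip cartridge from its carrier into the sloping bay of the reader, turned so that its stepped corner matches the bay's, and press it down until it is fully home, flush with the deck. It is thin glass: grip it as lightly as your gripper allows, lay it in rather than drop it, and press slowly and no harder than it takes. Leave the other things on the bench where they are.

Things in the scene. Friction and masses are not known exactly. Their poses are not given: they have to be found in the camera images.
- cartridge: white frame, dark-lined glass window; 112 (x) x 60 (y) x 16 mm (z), 110 g; starts window up on the carrier, underside 10 mm above the bench. Origin: centre of the underside, z out of the window. Corner +x, -y is cut in a 12 x 12 mm step. Grip across the 60 mm width at mid-length (ribs). Cracks if squeezed over 45 N a finger or pressed or knocked on the reader over 40 N
- carrier: low grey fixed tray under the cartridge, 129 (x) x 42 mm (y), narrower than the cartridge so that fingers pass beside it; a foot 58 mm wide, 4 mm high at either end. Origin on the bench at its centre. Floor 10 mm high; end stops 18 mm high beyond the cartridge's ends
- reader: white bench instrument, fixed; x from -66 mm (front edge) to 152 mm (rear housing), 156 mm wide (y), 133 mm high at the rear. Origin on the bench under the middle of its bay, z up. Its deck slopes down to the front at 30 degrees, its middle 68 mm above the bench; beside the middle of either long side of the bay is a finger well 60 mm long, 29 mm wide, 28 mm deep
- bay (a point): where the centre of a fully home cartridge's underside lies, 16 mm below the deck's surface; axes of the deck: x up the slope, y across, z square out of the deck (30 degrees from vertical, leaning to the front). The bay is 117 x 65 mm with a 4 mm chamfer round its mouth and a key block for the cartridge's stepped corner at +x, -y
- bed (a joint): contact bed on which the cartridge lies in the bay, m: 0 = raised, so that a cartridge laid on it stands 6 mm proud of the deck; 0.006 = pressed fully home, cartridge flush. It takes about 7 N square to the deck and stays where it is left
- specimen_cup: small screw-cap specimen cup, 38 mm across, 58 mm high, bystander; origin at its base
- timer: flat bench timer, 58 x 66 x 18 mm, bystander; origin at the centre of its underside
- tape_roll: roll of tape lying flat, 64 mm across, 19 mm high, bystander; origin at the centre of its underside
- marker: marker pen, 134 mm long, 14 mm thick, lying on the bench, bystander; origin under its middle

How it is judged:
By the outcome, as a careful person would: the job done as asked, in the order asked, and still so for the second after the job is handed in, with the robot touching nothing.
It also fails if it takes over 42 s, if anything falls off the work surface, if the arm or the gripper's body presses on something with over 40 N, if the wrist force passes 120 N, or if a joint passes its speed limit or range.

## Working session

There is one attempt and no reset: what is moved stays moved. The work goes in short steps, Python scripts to look and compute and a tool call to move; the robot and the scene stay as the last step left them, time stands still between calls to the robot, and variables do not carry over. Pictures are saved under pics/ and viewed, about 8 in all and at most 12, crops included, and the job is handed in when it is done.

Besides the shell and the picture viewer there is one more tool, called after "Request:" in YAML: its name, and indented under it one key for each argument. step_arm: Moves the arm, as the interface text tells. Its arguments: {"type":"object","properties":{"commands":{"type":"array","items":{"type":"array","items":{"type":"array","items":{"type":"number"}}}},"squeeze":{"type":"number"}},"required":["commands"]}

```bash
mkdir -p pics; ls
python3 - <<'E'
from cell import arm, grab_frame, camera_params, recognise, landmark_of
import cv2, numpy as np
print(arm.read_state())
for n in ("scene","top"):
    p,d=grab_frame(n); cv2.imwrite(f"pics/{n}0.png",p[:,:,::-1]); np.save(f"{n}0.npy",d)
    c=camera_params(n); print(n,{k:np.round(v,3).tolist() for k,v in c.items()})
    K,R,t=[np.array(c[k]) for k in("intrinsics","R","t")]
    for th in ("cartridge","carrier","reader","bay","specimen_cup","timer","tape_roll","marker"):
        l=landmark_of(n,th)[:1]; r=recognise(n,th)[:1]
        print(th,[(np.round(x["position"],1),round(x["confidence"],2)) for x in l],[(np.round(x["rect"]),round(x["confidence"],2)) for x in r])
E
```

```text
pics
{'clock': 0.0, 'joint_pos': array([-1.10343284e+00,  3.53679587e-01,  1.63415952e+00,  5.46729150e-06,
        1.15516744e+00, -2.39913775e-03]), 'joint_velocities': array([-2.36929003e-04,  6.88077883e-04,  1.19362678e-03,  1.62269293e-07,
       -1.17208387e-03, -4.23666298e-04]), 'tau': array([ 3.66169246e-03, -6.05245757e+01, -3.42059147e+01,  7.25510063e-05,
        9.48107103e-03,  8.32178358e-06]), 'tool_pos': array([ 282.70642804, -556.86587998,  230.53117427]), 'tcp_rot': array([-0.16407559, -0.68757758, -0.16504928,  0.68780448]), 'force': array([-0.38245324, -0.06640268,  0.27887701]), 'ft_torque': array([0.05791872, 0.03403182, 0.00466547]), 'width': 1.0038842221320015}
scene {'intrinsics': [[384.962, 0.0, 254.145], [0.0, 384.962, 195.187], [0.0, 0.0, 1.0]], 'R': [[-0.045, 0.999, 0.001], [0.637, 0.03, -0.77], [-0.769, -0.034, -0.638]], 't': [18.265, -253.829, 1269.874]}
cartridge [(array([337.9, 214.3]), 0.72)] [(array([323., 192., 364., 233.]), 0.79)]
carrier [(array([342.2, 214.9]), 0.53)] [(array([318., 221., 344., 239.]), 0.6)]
reader [(array([179.9, 253.8]), 0.8
[... 580 characters left out ...]
.033, -0.14], [0.141, -0.027, -0.99]], 't': [-38.784, 495.527, 975.939]}
cartridge [(array([150.3, 203.7]), 0.68)] [(array([128., 176., 171., 230.]), 0.65)]
carrier [] [(array([292., 128., 338., 171.]), 0.74)]
reader [(array([309.2, 153.4]), 0.59)] [(array([269.,  80., 404., 196.]), 0.87)]
bay [(array([309.9, 147.6]), 0.68)] [(array([268., 100., 362., 194.]), 0.73)]
specimen_cup [(array([225.1, 178.7]), 0.84)] [(array([217., 169., 234., 186.]), 0.58)]
timer [(array([226.9, 230.1]), 0.64)] [(array([213., 218., 242., 248.]), 0.85)]
tape_roll [(array([149.8, 145. ]), 0.83)] [(array([133., 128., 165., 157.]), 0.73)]
marker [(array([350.4, 263.5]), 0.51)] [(array([340., 236., 364., 295.]), 0.61)]
```

Run:
```python
import cv2
p=cv2.imread("pics/top0.png"); cv2.imwrite("pics/top0c.png",cv2.resize(p[70:270,110:410],None,fx=2.66,fy=2.66,interpolation=cv2.INTER_CUBIC))
p=cv2.imread("pics/scene0.png"); cv2.imwrite("pics/scene0c.png",cv2.resize(p[160:310,80:380],None,fx=2.66,fy=2.66,interpolation=cv2.INTER_CUBIC))
```

```text
(no output)
```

View pics/top0c.png

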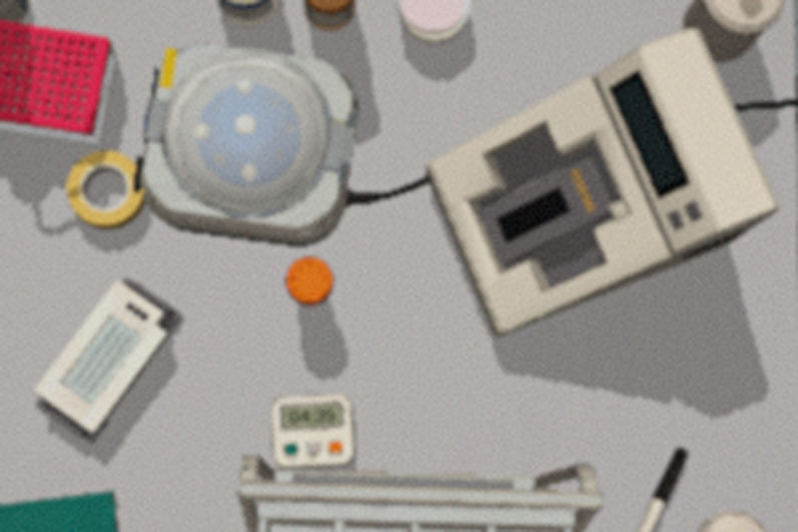

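View pics/scene0c.png

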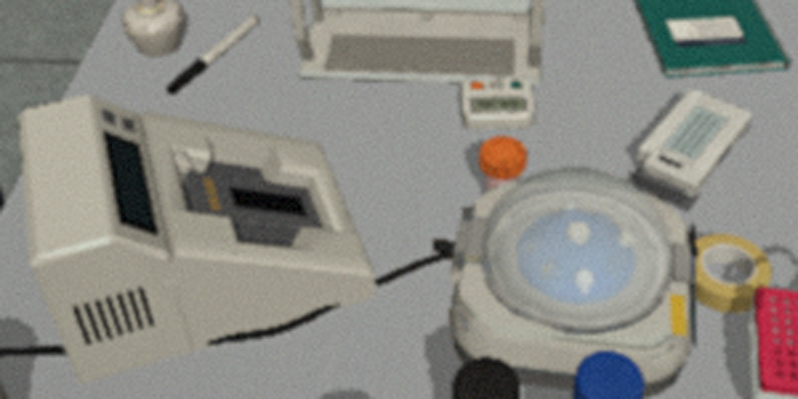

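The top view shows the cartridge at crop (105,355), with its +x end up-right and the step on its right corner. The reader is at crop (600,180), with the slope rising up-right and the key block at (618,208). The required turn is about -30°. Next I'll get metric poses from depth.

```bash
cat > h.py <<'E'
import numpy as np, cv2
from cell import camera_params
def cloud(n,d):
    c=camera_params(n); K,R,t=[np.array(c[k]) for k in("intrinsics","R","t")]
    v,u=np.mgrid[:384,:512]; P=np.stack([(u-K[0,2])/K[0,0]*d,(v-K[1,2])/K[1,1]*d,d],-1)
    return (P-t)@R
def ray(n,px,z):   # pixel(s) -> world at height z
    c=camera_params(n); K,R,t=[np.array(c[k]) for k in("intrinsics","R","t")]
    px=np.atleast_2d(px); q=np.c_[(px-K[:2,2])/K[0,0],np.ones(len(px))]@R; o=-R.T@t
    return o+q*((z-o[2])/q[:,2])[:,None]
def proj(n,X):
    c=camera_params(n); K,R,t=[np.array(c[k]) for k in("intrinsics","R","t")]
    q=(np.atleast_2d(X)@R.T+t)@K.T; return q[:,:2]/q[:,2:]
E
python3 - <<'E'
from h import *
from scipy.optimize import least_squares
for n,cb,rb in(("top",(125,170,178,238),(265,75,410,200)),("scene",(315,185,370,240),(84,190,230,305))):
    W=cloud(n,np.load(n+"0.npy"))
    bench=W[200:215,185:205] if n=="top" else W[170:185,190:200]
    print(n,"bench z",np.median(bench[...,2]),bench[...,2].std())
    l,t,r,b=cb; Q=W[t:b,l:r].reshape(-1,3); Q=Q[(Q[:,2]>20)&(Q[:,2]<33)]
    (cx,cy),(w,h),a=cv2.minAreaRect(Q[:,:2].astype(np.float32)); print("cart",len(Q),cx,cy,w,h,a,"z",np.median(Q[:,2]))
    l,t,r,b=rb; Q=W[t:b,l:r].reshape(-1,3); Q=Q[(Q[:,2]>35)&(Q[:,2]<150)]
    c=Q[:,:2].mean(0)
    best=None
    for s in range(5):
      for yaw in np.radians([-50,-65,-80]):
        f=lambda p:(68+np.tan(np.pi/6)*((Q[:,:2]-c)@[np.cos(p[0]),np.sin(p[0])]-p[1])-Q[:,2])*.866
        o=least_squares(f,[yaw,-60+30*s],loss="cauchy",f_scale=1.5)
        if best is None or o.cost<best.cost: best=o
    yaw,off=best.x; I=abs(f(best.x))<3; print("reader yaw",np.degrees(yaw),"inl",I.sum(),len(Q))
    D=Q[I]; u=np.array([np.cos(yaw),np.sin(yaw)]); v=np.array([-u[1],u[0]])
    s=(D[:,:2])@v; x=(D[:,:2]-c)@u-off
    print("y percentiles",np.percentile(s,[.5,2,98,99.5]),"x",np.percentile(x,[.5,2,98,99.5]))
    ym=(np.percentile(s,.7)+np.percentile(s,99.3))/2
    print("reader origin", (c@u+off)*u+ym*v)
E
```

```text
top bench z -0.782302663544824 59.79965620560733
cart 1402 471.7608337402344 200.5985565185547 60.61387634277344 111.77558898925781 56.4674186706543 z 24.76538439266193
reader yaw -66.23886588672939 inl 3217 8168
y percentiles [409.33382016 410.68372333 562.36770291 564.27816651] x [-59.74720552 -56.24459694 117.06446906 119.96209032]
reader origin [ 597.69269022 -149.49084882]
scene bench z 10.305106927228053 52.74066824588749
cart 885 473.0922546386719 201.50001525878906 60.37324523925781 115.72637176513672 56.448875427246094 z 24.48632329625235
reader yaw -66.85841153333102 inl 2578 8230
y percentiles [417.68325309 419.89514743 570.75597845 571.67674219] x [-58.85927088 -56.32554459 114.36837818 116.44023736]
reader origin [ 602.16751832 -149.87009561]
```

```bash
cat >> h.py <<'E'
def deck(X,Y,yaw):
    c,s=np.cos(yaw),np.sin(yaw); u=np.array([c,s,0]); k=3**.5/2
    R=np.stack([k*u+[0,0,.5],[-s,c,0],-.5*u+[0,0,k]],1); return R,np.array([X,Y,68.])
def warp(n,img,R,C,S=3,hx=90,hy=85):
    xs=np.arange(-hx,hx,1/S); ys=np.arange(hy,-hy,-1/S); gx,gy=np.meshgrid(xs,ys)
    P=C+gx[...,None]*R[:,0]+gy[...,None]*R[:,1]
    m=proj(n,P.reshape(-1,3)).reshape(*gx.shape,2).astype(np.float32)
    return cv2.remap(img,m[...,0],m[...,1],cv2.INTER_CUBIC)
E
python3 - <<'E'
from h import *
yaw=np.radians(-66.4); R,C=deck(599.5,-149.7,yaw); o=[]
for n,l in(("top",(309.9,147.6)),("scene",(168.4,238.6))):
    w=warp(n,cv2.imread(f"pics/{n}0.png"),R,C,S=2.2)
    f=lambda x,y:(int((x+90)*2.2),int((85-y)*2.2))
    cv2.rectangle(w,f(-58.5,32.5),f(58.5,-32.5),(0,0,255),1); cv2.rectangle(w,f(-30,61.5),f(30,-61.5),(0,255,0),1)
    cv2.rectangle(w,f(-80,78),f(140,-78),(255,0,0),1); o.append(w)
    b=ray(n,l,54.1)[0]; print(n,"bay landmark in deck frame",(b-C)@R)
cv2.imwrite("pics/warp.png",np.hstack(o)); print(np.hstack(o).shape)
E
```

```text
top bay landmark in deck frame [-13.46567035   3.80013773  -8.27592908]
scene bay landmark in deck frame [  6.88002352   2.39767734 -20.02252092]
(374, 792, 3)
```

View pics/warp.png

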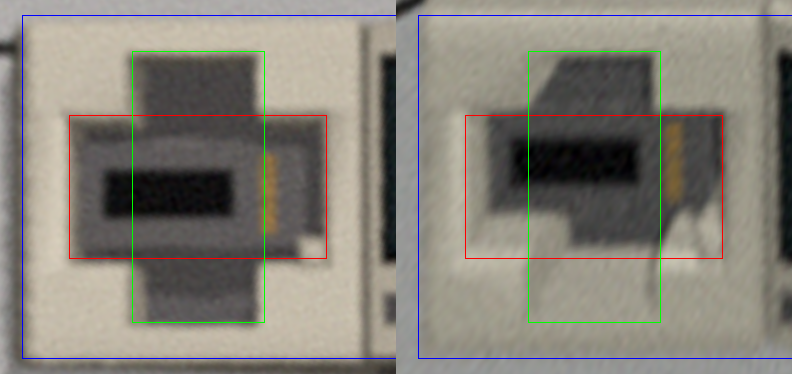

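```bash
cat >> h.py <<'E'
from scipy.spatial.transform import Rotation as Ro
from cell import arm
def state():
    s=arm.read_state(); q=s["tcp_rot"]; return s,Ro.from_quat([*q[1:],q[0]]),np.array(s["tool_pos"])
CART=np.array([472.4,201.,10.]); CYAW=np.radians(-33.5)
DK=deck(598.8,-150.5,np.radians(-66.4))
def toolR(Rc,sgn):  # gripping frame for object rotation Rc
    return Ro.from_matrix(np.stack([-Rc[:,2],sgn*Rc[:,1],sgn*np.cross(-Rc[:,2],Rc[:,1])],1))
def delta(R0,p0,R1,p1): # shift first (in R0 axes), then turn
    return R0.inv().apply(p1-p0).round(2),(R0.inv()*R1).as_rotvec().round(4)
E
python3 - <<'E'
from h import *
s,R0,p0=state(); print(s["clock"],p0,R0.as_matrix().round(3).tolist())
Rc=Ro.from_euler("z",CYAW).as_matrix()
for sg in(1,-1):
    R1=toolR(Rc,sg); print("pick",sg,delta(R0,p0,R1,CART+[0,0,110]))
    R2=toolR(DK[0],sg); print("turn to bay",delta(R1,p0,R2,p0)[1])
print("bay normal",DK[0][:,2],"bay pt",DK[1]-16*DK[0][:,2])
W=np.concatenate([cloud(n,np.load(n+"0.npy")).reshape(-1,3) for n in("top","scene")])
for y in range(-500,350,50):
    m=(abs(W[:,1]-y)<25)&(W[:,0]>280)&(W[:,0]<600)&(W[:,2]<400); z=W[m]
    print(y,[ (np.percentile(q,98).round() if len(q)>20 else None) for q in(z[(z[:,0]>=a)&(z[:,0]<a+60),2] for a in range(280,600,60))])
E
```

```text
1.7 [ 282.92244642 -557.28129451  231.26111377] [[-0.0, 0.453, -0.892], [0.0, -0.892, -0.453], [-1.0, -0.0, 0.0]]
pick 1 (array([ 111.29, -590.35, -512.22]), array([-2.0871, -0.    ,  0.    ]))
turn to bay [ 0.5609 -0.509  -0.1503]
pick -1 (array([ 111.29, -590.35, -512.22]), array([1.0545, 0.    , 0.    ]))
turn to bay [0.5609 0.509  0.1503]
bay normal [-0.20017452  0.45818136  0.8660254 ] bay pt [ 602.00279226 -157.83090184   54.14359354]
-500 [np.float64(399.0), None, None, np.float64(-728.0), None, None]
-450 [None, None, np.float64(-799.0), np.float64(-797.0), None, None]
-400 [np.float64(2.0), np.float64(1.0), np.float64(2.0), np.float64(1.0), np.float64(3.0), np.float64(1.0)]
-350 [np.float64(42.0), np.float64(40.0), np.float64(4.0), np.float64(4.0), np.float64(3.0), np.float64(3.0)]
-300 [np.float64(84.0), np.float64(71.0), np.float64(5.0), np.float64(4.0), np.float64(133.0), np.float64(136.0)]
-250 [np.float64(12.0), np.float64(13.0), np.float64(11.0), np.float64(4.0), np.float64(132.0), np.float64(135.0)]
-200 [np.float64(9.0), np.float64(3.0), np.float64(4.0), np.float64(4
[... 463 characters left out ...]
float64(57.0), np.float64(64.0)]
50 [np.float64(227.0), np.float64(263.0), np.float64(19.0), np.float64(55.0), np.float64(64.0), np.float64(96.0)]
100 [np.float64(3.0), np.float64(3.0), np.float64(3.0), np.float64(3.0), np.float64(63.0), np.float64(101.0)]
150 [np.float64(3.0), np.float64(3.0), np.float64(3.0), np.float64(28.0), np.float64(41.0), np.float64(82.0)]
200 [np.float64(13.0), np.float64(12.0), np.float64(28.0), np.float64(28.0), np.float64(27.0), np.float64(21.0)]
250 [np.float64(13.0), np.float64(12.0), np.float64(28.0), np.float64(26.0), np.float64(3.0), np.float64(19.0)]
300 [np.float64(13.0), np.float64(11.0), np.float64(3.0), np.float64(2.0), np.float64(2.0), np.float64(3.0)]
```

Request:
step_arm:
  commands:
    - [[85,-40,0,0,0,0,0],[85,-40,0,0,0,0,0],[85,-40,0,0,0,0,0],[85,0,-27.5,-44.4,0,0,0],[85,0,-27.5,-44.4,0,0,0],[85,0,-27.5,-44.4,0,0,0],[85,0,-27.5,-44.4,0,0,0],[85,0,-27.5,-44.4,0,0,0],[85,0,-27.5,-44.4,0,0,0],[85,0,-27.5,-44.4,0,0,0],[85,0,-27.5,-44.4,0,0,0],[85,0,-46.3,-19.6,0,0,0],[85,0,-46.3,-19.6,0,0,0],[85,0,-46.3,-19.6,0,0,0],[85,0,-46.3,-19.6,0,0,0],[85,0,-46.3,-19.6,0,0,0],[85,0,-46.3,-19.6,0,0,0],[85,0,-46.3,-19.6,0,0,0],[85,0,-46.3,-19.6,0,0,0]]
  squeeze: 20

```text
clock: 4.08
tool_pos: [471.9, 202.6, 351.5]
tcp_rot: [0.165, 0.688, 0.165, -0.687]
force: [0.6, -0.3, 0.7]
width: 0.998
```

Request:
step_arm:
  commands:
    - [[85,20,0,0,-0.174,0,0],[85,20,0,0,-0.174,0,0],[85,20,0,0,-0.174,0,0],[85,20,0,0,-0.174,0,0],[85,20,0,0,-0.174,0,0],[85,20,0,0,-0.174,0,0],[85,20,0,0,-0.174,0,0],[85,20,0,0,-0.174,0,0],[85,20,0,0,-0.174,0,0],[85,20,0,0,-0.174,0,0],[85,15,0,0,-0.174,0,0],[85,10,0,0,-0.174,0,0],[85,0,0,0,0,0,0],[85,0,0,0,0,0,0]]

```text
clock: 5.82
tool_pos: [472.5, 201.0, 126.7]
tcp_rot: [0.677, 0.205, 0.677, -0.205]
force: [0.6, -0.0, 0.5]
width: 0.996
```

Run:
```python
from h import *
s,R0,p0=state(); print(s["clock"],p0,s["force"],s["joint_pos"].round(2))
R1=toolR(Ro.from_euler("z",CYAW).as_matrix(),1); print(delta(R0,p0,R1,CART))
from cell import grab_frame
o=[]
for n in("top","scene"):
    p,d=grab_frame(n); p=np.ascontiguousarray(p[:,:,::-1]); np.save(n+"1.npy",d)
    c=proj(n,CART+[0,0,16])[0].astype(int); x0,y0=c[0]-75,c[1]-90
    o.append(cv2.resize(p[max(y0,0):y0+150,x0:x0+150],(400,400),interpolation=cv2.INTER_CUBIC))
cv2.imwrite("pics/pre.png",np.hstack(o))
```

```text
5.825 [472.47545041 201.04468039 126.70821003] [ 0.61990985 -0.04520125  0.45790269] [ 0.4   0.31  1.96  0.    0.86 -0.58]
(array([ 1.1671e+02, -1.3000e-01, -7.0000e-02]), array([-0.003 ,  0.0003, -0.0005]))
```

View pics/pre.png

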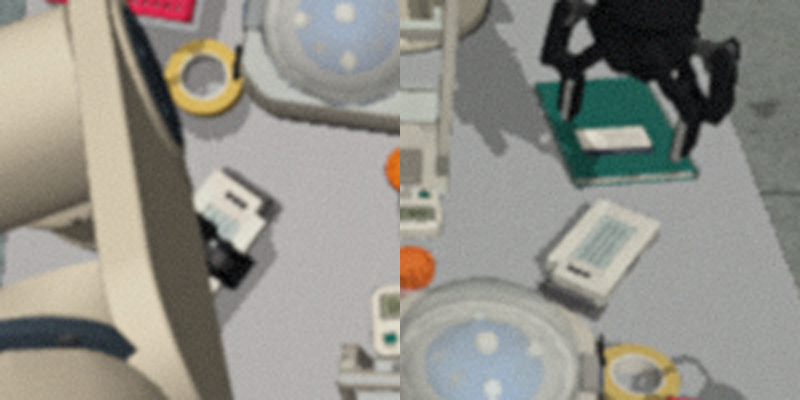

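The scene view shows the open fingertips at crop (568,115) and (682,158), clear of everything, and the cartridge undisturbed. I'll read the tip heights from depth.

Run:
```python
from h import *
W=cloud("scene",np.load("scene1.npy")).reshape(-1,3); T=toolR(Ro.from_euler("z",CYAW).as_matrix(),1).as_matrix()
L=(W-[472.5,201,126.7])@T; m=(abs(L[:,1])<65)&(abs(L[:,2])<20)&(L[:,0]>-60)&(L[:,0]<25)
for s in(1,-1):
    q=L[m&(s*L[:,1]>20)]; print(s,len(q),np.sort(q[:,0])[-12:].round(1),"inner y",np.percentile(s*q[:,1],[2,50,98]).round(1),"z",np.percentile(q[:,2],[5,95]))
```

```text
1 154 [-20.1 -20.1 -19.7 -19.4 -19.  -18.4 -18.2 -17.4 -16.9 -16.5 -16.1 -15.2] inner y [43.5 50.5 59.3] z [-2.28018844 13.65379641]
-1 168 [-17.2 -17.  -16.7 -16.  -16.  -15.2 -14.5 -14.3 -13.9 -13.7 -13.5 -12.8] inner y [41.  43.8 60.7] z [-6.88251384 13.52583323]
```

Request:
step_arm:
  commands:
    - [[85,30,0,0,-0.003,0,0],[85,30,0,0,0,0,0],[85,25,0,0,0,0,0],[85,15,0,0,0,0,0],[85,10,0,0,0,0,0],[85,7.5,0,0,0,0,0],[85,0,0,0,0,0,0],[75,0,0,0,0,0,0],[70,0,0,0,0,0,0],[66,0,0,0,0,0,0],[64,0,0,0,0,0,0]]
  squeeze: 20

```text
clock: 7.3
tool_pos: [472.3, 201.0, 8.9]
tcp_rot: [0.678, 0.203, 0.677, -0.202]
force: [0.6, -0.4, 0.5]
width: 0.75
```

Request:
step_arm:
  commands:
    - [[62,0,0,0,0,0,0],[60,0,0,0,0,0,0],[58,0,0,0,0,0,0],[56,0,0,0,0,0,0],[54,0,0,0,0,0,0],[50,0,0,0,0,0,0],[50,0,0,0,0,0,0]]

```text
clock: 8.18
tool_pos: [472.1, 200.9, 8.9]
tcp_rot: [0.677, 0.202, 0.678, -0.203]
force: [-1.5, -0.5, 4.9]
width: 0.698
```

I descended to TCP z = 9 instead of about 0, so the grip is shallow. I'll reopen, lower 9 mm and grip again.

Request:
step_arm:
  commands:
    - [[72,0,0,0,0,0,0],[76,0,0,0,0,0,0],[76,4.5,0,0,0,0,0],[76,4.5,0,0,0,0,0],[70,0,0,0,0,0,0],[64,0,0,0,0,0,0],[62,0,0,0,0,0,0],[60,0,0,0,0,0,0],[58,0,0,0,0,0,0],[55,0,0,0,0,0,0],[50,0,0,0,0,0,0],[50,0,0,0,0,0,0]]

```text
clock: 9.68
tool_pos: [472.2, 200.9, 0.0]
tcp_rot: [0.678, 0.202, 0.677, -0.202]
force: [-0.9, -0.4, 5.9]
width: 0.697
```

Run:
```python
from h import *
from cell import grab_frame
s,R0,p0=state(); print(s["clock"],p0,s["force"],s["width"])
p,d=grab_frame("scene"); p=np.ascontiguousarray(p[:,:,::-1])
cv2.imwrite("pics/grip.png",cv2.resize(p[150:250,290:400],(660,600),interpolation=cv2.INTER_CUBIC))
np.save("s2.npy",d)
W=cloud("scene",d).reshape(-1,3); L=(W-p0)@R0.as_matrix(); m=(abs(L[:,1])<60)&(abs(L[:,2])<14)&(L[:,0]>-60)&(abs(L[:,1])>32)&(W[:,2]>1.5)
for k in(1,-1): print(np.sort(W[m&(k*L[:,1]>0)][:,2])[:15].round(1))
```

```text
9.675 [4.72238592e+02 2.00913549e+02 1.87918911e-03] [-0.93685063 -0.42871249  5.9181667 ] 0.6971172552575896
[ 2.8  3.5  5.7  7.1  7.5  8.4  8.7 11.  11.4 11.5 12.3 12.5 12.5 13.1
 13.7]
[13.2 14.7 15.  16.1 16.5 17.1 17.7 18.4 18.7 20.4 21.9 22.5 22.9 23.8
 25.8]
```

View pics/grip.png

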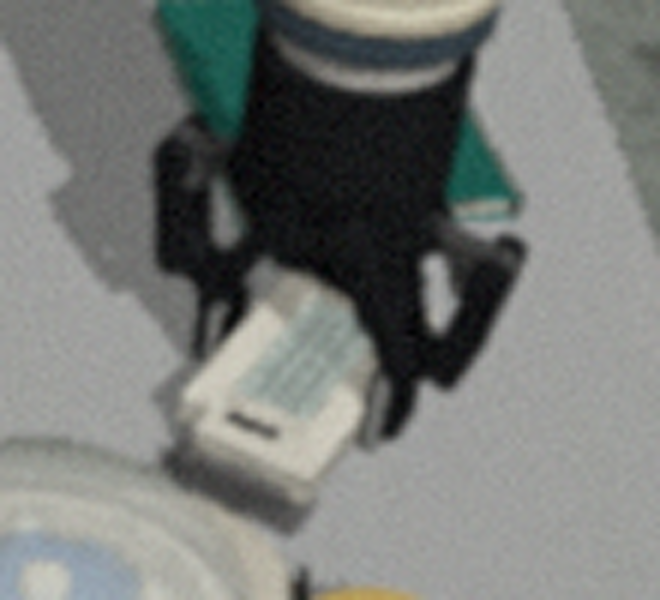

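The gripper holds the cartridge squarely at mid-length, pads on the ribs, with nothing disturbed. Next: lift, then turn to the bay orientation.

Request:
step_arm:
  commands:
    - [[50,-3,0,0,0,0,0],[50,-8,0,0,0,0,0],[50,-15,0,0,0,0,0],[50,-25,0,0,0,0,0],[50,-35,0,0,0,0,0],[50,-35,0,0,0,0,0],[50,-35,0,0,0,0,0],[50,-30,0,0,0,0,0],[50,-14,0,0,0,0,0],[50,0,0,0,0.07,-0.0636,-0.0188],[50,0,0,0,0.07,-0.0636,-0.0188],[50,0,0,0,0.07,-0.0636,-0.0188],[50,0,0,0,0.07,-0.0636,-0.0188],[50,0,0,0,0.07,-0.0636,-0.0188],[50,0,0,0,0.07,-0.0636,-0.0188],[50,0,0,0,0.07,-0.0636,-0.0188],[50,0,0,0,0.07,-0.0636,-0.0188],[50,0,0,0,0,0,0]]

```text
clock: 11.98
tool_pos: [471.6, 201.4, 198.9]
tcp_rot: [0.726, 0.272, 0.42, -0.472]
force: [-0.2, 0.1, -1.0]
width: 0.7
```

Run:
```python
from h import *
s,R0,p0=state(); print(s["clock"],p0,s["force"],s["width"],s["joint_pos"].round(2))
n=DK[0][:,2]; print(delta(R0,p0,toolR(DK[0],1),DK[1]-16*n+60*n))
```

```text
11.975 [471.61907476 201.44041287 198.91550338] [-0.18027406  0.094732   -1.03085548] 0.7003343601338813 [ 0.72  0.31  1.89 -0.54  1.17  0.58]
(array([256.02, -26.44, 257.79]), array([ 0.0068, -0.0001, -0.0012]))
```

Request:
step_arm:
  commands:
    - [[50,16,-2,16,0.007,0,0],[50,32,-3.3,32.2,0,0,0],[50,32,-3.3,32.2,0,0,0],[50,32,-3.3,32.2,0,0,0],[50,32,-3.3,32.2,0,0,0],[50,32,-3.3,32.2,0,0,0],[50,32,-3.3,32.2,0,0,0],[50,32,-3.3,32.2,0,0,0],[50,16,-1.5,16.6,0,0,0],[50,0,0,0,0,0,0],[50,0,0,0,0,0,0]]

```text
clock: 13.35
tool_pos: [588.1, -131.6, 107.2]
tcp_rot: [0.725, 0.275, 0.418, -0.474]
force: [-1.0, 0.9, -1.6]
width: 0.697
```

Run:
```python
from h import *
from cell import grab_frame
s,R0,p0=state(); print(s["clock"],p0,s["force"],s["width"],s["joint_pos"].round(2))
n=DK[0][:,2]; print(delta(R0,p0,toolR(DK[0],1),DK[1]-16*n+60*n))
o=[]
for c in("top","scene"):
    p,d=grab_frame(c); np.save(c+"3.npy",d); p=np.ascontiguousarray(p[:,:,::-1]); cv2.imwrite(f"pics/{c}3.png",p)
    k=proj(c,DK[1])[0].astype(int); o.append(cv2.resize(p[max(k[1]-75,0):k[1]+75,k[0]-75:k[0]+75],(400,400),interpolation=cv2.INTER_CUBIC))
cv2.imwrite("pics/appr.png",np.hstack(o))
```

```text
13.35 [ 588.08524422 -131.56247016  107.17485344] [-0.95233443  0.91118667 -1.59466945] 0.6968538026670926 [ 0.05  0.42  1.99 -0.81  0.7   0.26]
(array([ 0.75,  2.23, -0.85]), array([-0.0026, -0.0007, -0.0022]))
```

View pics/appr.png

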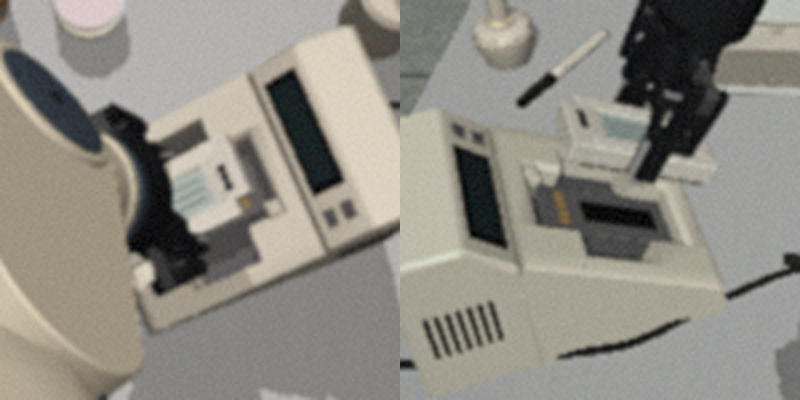

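The stepped corner leads towards the key block, and the cartridge is parallel to and above the bay. I'll lower it to about 10 mm above the deck, then compare cartridge and bay in one picture.

Request:
step_arm:
  commands:
    - [[50,14,1,-0.4,-0.0026,-0.0007,-0.0022],[50,14,1.2,-0.4,0,0,0],[50,10,0,0,0,0,0],[50,6,0,0,0,0,0],[50,0,0,0,0,0,0]]

```text
clock: 14.08
tool_pos: [598.7, -150.7, 67.8]
tcp_rot: [0.724, 0.274, 0.418, -0.475]
force: [-0.1, -0.6, -1.2]
width: 0.698
```

Run:
```python
from h import *
from cell import grab_frame
s,R0,p0=state(); print(s["clock"],p0,s["force"],s["width"])
n=DK[0][:,2]; home=DK[1]-16*n-10*n
print(delta(R0,p0,toolR(DK[0],1),home))
h=(p0-home)@n; print("height over home",h)
o=[]
for c in("top","scene"):
    p,d=grab_frame(c); np.save(c+"4.npy",d); p=np.ascontiguousarray(p[:,:,::-1]); cv2.imwrite(f"pics/{c}4.png",p)
    Rm=DK[0]; q=p0+26*n   # centre of cartridge top
    w=warp(c,p,Rm,q,S=2.2); f=lambda x,y:(int((x+90)*2.2),int((85-y)*2.2))
    cv2.rectangle(w,f(-56,30),f(56,-30),(0,0,255),1); o.append(w)
    w=warp(c,p,Rm,DK[1],S=2.2); cv2.rectangle(w,f(-58.5,32.5),f(58.5,-32.5),(0,0,255),1); cv2.rectangle(w,f(-30,61.5),f(30,-61.5),(0,255,0),1);o.append(w)
a=np.vstack([np.hstack(o[:2]),np.hstack(o[2:])]); cv2.imwrite("pics/al.png",cv2.resize(a,(635,600),interpolation=cv2.INTER_AREA))
```

```text
14.075 [ 598.71316949 -150.70041337   67.81723476] [-0.14050009 -0.64236928 -1.16930782] 0.6978938164546888
(array([25.77,  0.19, -0.04]), array([-0.    ,  0.0002,  0.0012]))
height over home 25.767276244289118
```

View pics/al.png

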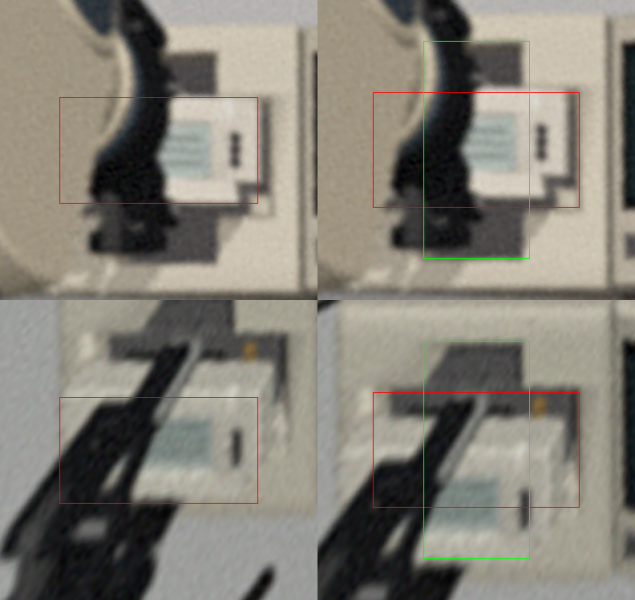

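The alignment agrees within about 1–1.5 mm in both views, inside the ±2.5 mm clearance plus chamfer. I'll lower it slowly.

Request:
step_arm:
  commands:
    - [[50,4,0,0,0,0,0],[50,3,0,0,0,0,0],[50,2,0,0,0,0,0],[50,1,0,0,0,0,0],[50,1,0,0,0,0,0],[50,1,0,0,0,0,0],[50,0,0,0,0,0,0]]

```text
clock: 15.05
tool_pos: [601.4, -155.9, 58.0]
tcp_rot: [0.725, 0.274, 0.418, -0.474]
force: [-0.8, 0.1, -0.9]
width: 0.695
```

Request:
step_arm:
  commands:
    - [[50,1,0,0,0,0,0],[50,1,0,0,0,0,0],[50,1,0,0,0,0,0],[50,0,0,0,0,0,0]]

```text
clock: 15.55
tool_pos: [602.0, -157.3, 55.4]
tcp_rot: [0.725, 0.274, 0.418, -0.474]
force: [0.3, -0.7, -1.4]
width: 0.696
```

Request:
step_arm:
  commands:
    - [[50,1,0,0,0,0,0],[50,1,0,0,0,0,0],[50,1,0,0,0,0,0],[50,0,0,0,0,0,0]]

```text
clock: 16.05
tool_pos: [602.6, -158.7, 52.8]
tcp_rot: [0.725, 0.274, 0.418, -0.474]
force: [-0.4, 0.1, -1.6]
width: 0.697
```

Request:
step_arm:
  commands:
    - [[50,1,0,0,0,0,0],[50,0.7,0,0,0,0,0],[50,0,0,0,0,0,0]]

```text
clock: 16.42
tool_pos: [603.0, -159.4, 51.5]
tcp_rot: [0.725, 0.274, 0.418, -0.474]
force: [-0.7, 2.1, -0.4]
width: 0.699
```

Request:
step_arm:
  commands:
    - [[50,0.7,0,0,0,0,0],[50,0.7,0,0,0,0,0],[50,0.6,0,0,0,0,0],[50,0,0,0,0,0,0]]

```text
clock: 16.92
tool_pos: [603.3, -160.2, 49.8]
tcp_rot: [0.725, 0.274, 0.418, -0.474]
force: [-2.6, 3.7, 3.5]
width: 0.694
```

Run:
```python
from h import *
s,R0,p0=state(); n=DK[0][:,2]; home=DK[1]-26*n
print(s["clock"],delta(R0,p0,toolR(DK[0],1),home),"F tool axes",R0.inv().apply(s["force"]).round(1),s["ft_torque"].round(2))
```

```text
16.925 (array([ 4.88, -0.23, -0.2 ]), array([-0.0001,  0.0006,  0.0001])) F tool axes [-5.3 -0.9 -2.1] [0.52 0.37 0.06]
```

Request:
step_arm:
  commands:
    - [[50,0.7,0,0,0,0,0],[50,0.7,0,0,0,0,0],[50,0.6,0,0,0,0,0],[50,0,0,0,0,0,0]]

```text
clock: 17.42
tool_pos: [603.7, -161.2, 48.1]
tcp_rot: [0.725, 0.274, 0.418, -0.474]
force: [-3.5, 4.2, 4.2]
width: 0.696
```

Request:
step_arm:
  commands:
    - [[50,0.6,0,0,0,0,0],[50,0.6,0,0,0,0,0],[50,0.3,0,0,0,0,0],[50,0,0,0,0,0,0]]

```text
clock: 17.92
tool_pos: [604.0, -161.8, 47.0]
tcp_rot: [0.725, 0.274, 0.418, -0.474]
force: [-5.7, 5.6, 8.0]
width: 0.697
```

Run:
```python
from h import *
from cell import grab_frame
s,R0,p0=state(); n=DK[0][:,2]; home=DK[1]-26*n
print(s["clock"],delta(R0,p0,toolR(DK[0],1),home),"F tool axes",R0.inv().apply(s["force"]).round(1),s["ft_torque"].round(2))
for c in("top","scene"):
    p,d=grab_frame(c); cv2.imwrite(f"pics/{c}5.png",p[:,:,::-1]); L=(cloud(c,d)-DK[1])@DK[0]
    x,y,z=L[...,0],L[...,1],L[...,2]; ok=(d>0)&(abs(z)<12)
    A=ok&(x>30)&(x<52)&(y>-14)&(y<28); B=ok&(x>0)&(x<55)&((y>66)&(y<75)|(y<-66)&(y>-75)); B2=ok&(x>62)&(x<70)&(abs(y)<60)
    print(c,A.sum(),np.median(z[A]),"deck",B.sum(),np.median(z[B]),B2.sum(),np.median(z[B2]))
```

```text
17.925 (array([ 1.59, -0.28, -0.23]), array([-0.0002,  0.0007, -0.0001])) F tool axes [-10.6  -3.   -2.4] [ 0.56  0.46 -0.09]
top 207 1.4573827475285628 deck 212 1.191059859247955 224 1.5666648525398905
scene 149 0.3698806490559578 deck 151 0.49751280702643524 163 0.40077568506485395
```

Request:
step_arm:
  commands:
    - [[50,0.4,0,0,0,0,0],[50,0,0,0,0,0,0]]

```text
clock: 18.27
tool_pos: [604.0, -161.8, 46.9]
tcp_rot: [0.725, 0.274, 0.418, -0.474]
force: [-6.7, 8.6, 13.1]
width: 0.694
```

Request:
step_arm:
  commands:
    - [[50,0.4,0,0,0,0,0],[50,0,0,0,0,0,0]]

```text
clock: 18.52
tool_pos: [604.0, -161.8, 46.9]
tcp_rot: [0.725, 0.274, 0.418, -0.474]
force: [-10.1, 12.0, 16.1]
width: 0.701
```

The force rises with no more travel, so it has bottomed. I'll relieve the load, open to 74 mm inside the wells and withdraw straight out.

Request:
step_arm:
  commands:
    - [[50,-0.5,0,0,0,0,0],[58,-0.4,0,0,0,0,0],[62,0,0,0,0,0,0],[66,0,0,0,0,0,0],[70,0,0,0,0,0,0],[74,0,0,0,0,0,0],[74,0,0,0,0,0,0],[74,0,0,0,0,0,0]]

```text
clock: 19.52
tool_pos: [604.0, -161.9, 46.7]
tcp_rot: [0.725, 0.274, 0.418, -0.474]
force: [0.3, 0.3, -0.3]
width: 0.864
```

Request:
step_arm:
  commands:
    - [[74,-5,0,0,0,0,0],[74,-10,0,0,0,0,0],[74,-20,0,0,0,0,0],[74,-30,0,0,0,0,0],[74,-40,0,0,0,0,0],[74,-40,0,0,0,0,0],[74,-30,0,0,0,0,0],[74,0,0,0,0,0,0]]

```text
clock: 20.52
tool_pos: [569.9, -80.1, 201.4]
tcp_rot: [0.726, 0.275, 0.417, -0.473]
force: [0.2, -0.4, -0.4]
width: 0.868
```

Run:
```python
from h import *
from cell import grab_frame
s,R0,p0=state(); print(s["clock"],p0,s["force"],s["width"]); o=[]
for c in("top","scene"):
    p,d=grab_frame(c); p=np.ascontiguousarray(p[:,:,::-1]); cv2.imwrite(f"pics/{c}6.png",p); L=(cloud(c,d)-DK[1])@DK[0]
    x,y,z=L[...,0],L[...,1],L[...,2]; ok=(d>0)&(abs(z)<12); o.append(warp(c,p,*DK,S=2.2))
    for a,b in((-52,-35),(35,52)):
        A=ok&(x>a)&(x<b); print(c,a,[(int(m.sum()),np.median(z[m]).round(2),round(z[m].std()/max(m.sum(),1)**.5,2)) for m in(A&(y>0)&(y<27),A&(y<0)&(y>-16),A&(y>66)&(y<75),A&(y<-66)&(y>-75))])
cv2.imwrite("pics/fin.png",np.hstack(o))
```

```text
20.525 [569.91361148 -80.0655763  201.38010667] [ 0.15962208 -0.42246548 -0.43057664] 0.8677031110995712
top -52 [(89, np.float64(0.66), np.float64(0.17)), (42, np.float64(0.09), np.float64(0.24)), (30, np.float64(1.25), np.float64(0.27)), (33, np.float64(1.26), np.float64(0.39))]
top 35 [(101, np.float64(1.66), np.float64(0.16)), (59, np.float64(1.7), np.float64(0.22)), (34, np.float64(1.61), np.float64(0.27)), (36, np.float64(1.36), np.float64(0.28))]
scene -52 [(65, np.float64(0.17), np.float64(0.11)), (40, np.float64(-0.04), np.float64(0.19)), (28, np.float64(0.56), np.float64(0.17)), (13, np.float64(0.57), np.float64(0.21))]
scene 35 [(76, np.float64(0.41), np.float64(0.1)), (43, np.float64(0.06), np.float64(0.12)), (30, np.float64(0.94), np.float64(0.14)), (14, np.float64(0.7), np.float64(0.22))]
```

View pics/fin.png

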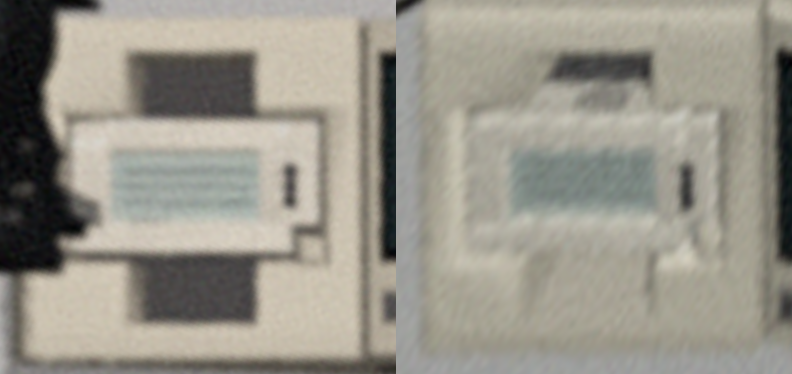

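The cartridge is seated in the bay, with its step mated to the key block at crop (310,245). It is flush with the deck at both ends to within about 1 mm. The gripper is clear, so I'm handing in.

```bash
python3 -c "
from cell import arm
print(arm.job_done())"
```

```text
the job is handed in; nothing more can be done
None
```

The cartridge is in the reader's bay, stepped corner against the key block and pressed home. I handed the job in at about 20.6 s, with the gripper withdrawn.

- **Grip:** I held it at the lightest setting, 20 N. My first grip was 9 mm too high because I misjudged the descent, so I reopened on the carrier and gripped again lower before lifting.
- **Pressing:** The bed gave way at about 5–7 N. To confirm the bottom I kept pressing until the force rose with no more travel, which peaked at about 22 N. That is more than seating alone needed, but under the 40 N limit.
- **Final checks:** Depth from both cameras puts the cartridge level with the deck to within about 1 mm at both ends. It reads 0 to 1.2 mm below the deck, except at the upper end from the top camera, where it reads up to 0.3 mm above. I put those differences down to depth noise. The final picture shows the step mated with the key block, and the wrist force is near zero.
- **Not checked:** I did not check the bystanders again in a picture at the end. The arm's path kept clear of them, and I saw no unexpected contact forces.

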